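# Turn a culture dish upside down against a wall edge

### The arm

A 6-joint arm with a two-finger parallel gripper is mounted at the origin on a cart in front of the work surface, level with it; the furniture and walls round the work are solid. World frame = base frame: x ahead of the robot, y to its left, z up, the work surface at z = 0. Lengths are in mm, angles in rad, forces in N, time in s.
With the tool pointing down it reaches from about 275 to 750 mm from the base axis. Payload 10.2 kg.
Tool frame: the origin (TCP) lies midway between the tips of the shut fingers; the grasp point (between the pads) lies 19 mm behind it (ctrl.tcp_to_grasp is the z of the grasp point in the tool frame, in mm); z points along the fingers, y is the direction in which the jaws open and shut (so a half turn about z gives the same grasp; the last joint's range is limited). The gripper opens to 85 mm and grips with 20 to 120 N. Pads are 22 mm wide; open, the fingers measure 114 mm over their backs; the gripper's body (76 mm by 85 mm) begins 54 mm behind the grasp point. The pads swing forward as they close: fully open they stand 13 mm farther back than shut.
Start: joints at [-1.511, 0.313, 1.498, -0, 1.331, -0.223], TCP at [146.486, -504.156, 231.294] pointing down, gripper open.
Joint ranges: [-2.94, 2.94], [-0.97, 2.17], [0.19, 2.56], [-1.23, 4.37], [0.02, 3.11], [-2.88, 2.88]. Speed limits (rad/s): [2.39, 2.39, 3.01, 3.14, 3.14, 3.14].

### API

Orientations are given as a unit quaternion [w, x, y, z].
In Python, from rig import sensors, capture, order, ctrl gives the robot as it stands. The module is installed in compiled form; this text tells all that it offers.
- The arm moves only by the tool play_rows, never from a script. Its argument "deltas" is a list of rows, each a list of 7 numbers: the shift along the world's x, y, z in units of 40 mm (1.0 is 40 mm), then the turn, a rotation vector about the world's x, y, z in units of 6 degrees (1.0 is 6 degrees), then the opening, from -1 (shut) to 1 (fully open). A call has 1 to 8 rows; each row shifts and turns the commanded pose from where the row before left it; what a row does not reach is not made up. A row lasts 1/12 s, in which the tool goes at most 41.7 mm and 7.16 degrees, less where a joint would pass 70% of its speed; a pose out of reach is approached as far as the arm can. A call is refused whole if a number of a shift passes 1 or a number of a turn 1, either way. A call with a gripper value outside its range is refused whole. The fingers move at their own pace and stop on an object; "squeeze" is the grip in N (left out, the last holds). Time passes only in rows, so rows that do not move let the fingers close. It gives the time, the measured TCP pose, the force and the opening at its end, in the units of the state.
- sensors.sense(): the state, without advancing time (a new reading comes with each control period).
- capture(name): name is "side" or "top" or "wrist"; returns a dict with "pixels" (400x640x3 uint8, red, green, blue), "z_map" (400x640 float32, mm along the optical axis (not along the pixel's ray), 0 where there is no reading), "fx", "fy", "cx", "cy" (pixels), "eye" and "rotation" of the camera in the world; the wrist camera has in their place "tool_from_camera" (4x4, takes a point from camera to tool coordinates, whose origin is the TCP and whose axes are the flange's). Camera axes: x right, y down, z forward; pixel columns grow to the right and rows downward; lengths in mm; the calibration is good to about 2 mm. A picture is of the moment at which its call begins: read the wrist's pose just before it.
- order.finish_job(): hands the job in, once; it reports no verdict.
The state is a dict: "time_s": time; "joints": joint angles; "dq": joint speeds; "tau": joint torques, N m; "eef_pos": TCP position; "ee_rot": TCP orientation; "force": force on the tool from outside, world axes, zero at the start; "wrist_torque": the same for the moment, N m; "grip_width": opening from 0.0 (shut) to 1.0 (fully open).
Only numpy, scipy, OpenCV 4.12 (cv2) and the standard library are available. Lean on these libraries where they do the work, as an engineer would, in place of code of your own. Each camera call takes 0.05 s, during which the arm holds its last target. There are 200 camera calls.

### The job

The round culture dish lies right way up across the two ledges of the dish turner's upper deck. Without grasping or lifting it, push it gently with the fingertips off the end of the ledges so that its front drops into the slot and stands against the wall there, push on until it flips over and lies upside down on the lower bed, then push it along the bed fully home to the end stop. Leave the dish, vial and timer that stand beside the turner alone.

Things in the scene. Friction and masses are not known exactly. Their poses are not given: they have to be found in the camera images.
- turner: Dish turner, fixed: channel 244 mm long, 68 wide inside. Origin: middle of underside, z up, +x along it from deck to end stop. In mm: upper deck = two ledges, y +-22 to +-34, x -118 to -16, tops z 34; between them a finger trough 44 wide, open at the near end, floor z 4, running on into the slot x -16 to 26; lower bed x 26 to 108, top z 16; stop face x 108, to z 30. Cheeks y +-34 to +-39, tops z 42 (deck, slot), z 24 (bed).
- deck_edge (a point): middle between the far edges of the deck's two ledges, level with their tops; axes as the turner's. While the dish leans nose-down in the slot its rear lower edge, the one to push, stands 12 to 24 mm above the ledges: fingertips must push below that and may run down in the trough
- wall_edge (a point): middle of the top edge of the wall that the dish tips against: the upright near face of the lower bed, 12 mm high, 42 mm beyond the deck's edge; axes as the turner's. Just after flipping, the dish lies with its centre 5 to 20 mm beyond it, its rear hanging over the slot
- stop_face (a point): middle of the end stop's face where it meets the lower bed; axes as the turner's. Fully home, the dish's centre is 31 mm before it along -x
- dish_center (a point): centre (half-way up) of the round lidded culture dish to be turned, a disc 62 mm in diameter and 15 mm thick, about 30 g, clear with a pale filling; its z axis points up while it is right way up (as at the start, on the upper deck) and down once it is upside down
- spare_dish: bystander: a like dish with a pinkish filling, 62 mm in diameter, 15 mm high, lid up on the worktop beside the turner's deck; origin at the middle of its underside
- bench_vial: bystander: small vial with a dark cap, 27 mm in diameter, 74 mm high, upright on the worktop beside the turner; origin at the middle of its underside
- bench_timer: bystander: bench timer, 62 x 62 x 20 mm, flat on the worktop beside the turner's far end; origin at the middle of its underside
Not all that is in view belongs to the job. What is shaped like the part that bears dish_center but brown, green or purple is not meant.

How it is judged (in metres and radians):
On the way, in this order (a step that is already met when the one before it is completed fails the run):
1. the dish's front has dropped into the slot and the dish stands up at a slant or upright in front of the wall (angle between dish_center's own z axis and vertical between 0.6 and 1.9 rad and x of dish_center in the frame of turner between -0.035 and 0.035 m and z of dish_center in the frame of turner below 0.045 m), for 0.05 s.
2. the dish lies upside down on the lower bed (angle between dish_center's own z axis and vertical above 3 rad and z of dish_center in the frame of turner below 0.027 m and x of dish_center in the frame of turner above 0.026 m), for 0.1 s.
At the end, for the whole second after the job is handed in: The dish lies flat and upside down on the lower bed (within about 5 degrees), at rest, its rim within 5 mm of the end stop (angle between dish_center's own z axis and vertical above 3.05 rad and x of dish_center in the frame of stop_face above -0.036 m and z of dish_center in the frame of turner below 0.0265 m and linear speed of dish below 0.01 m/s); the robot touches nothing.
It fails at once if the dish is lifted: its centre rises more than 60 mm above the worktop (height (world z) of dish_center above 0.06 m).
It fails at once if the dish leaves the turner's channel (y of dish_center in the frame of turner above 0.02 m or y of dish_center in the frame of turner below -0.02 m).
It fails at once if the dish is pushed harder than 40 N (contact force between the fingers and dish above 40 N).
It fails at once if a bystander is moved more than 15 mm (distance of any of spare_dish, bench_vial, bench_timer from where it was at the start of the episode above 0.015 m).
It also fails if it takes over 35 s, if anything falls off the work surface, if the arm or the gripper's body presses on something with over 40 N, if the wrist force passes 120 N, or if a joint passes its speed limit or range.

## Working session

There is one attempt and no reset: what is moved stays moved. The work goes in short steps, Python scripts to look and compute and a tool call to move; the robot and the scene stay as the last step left them, time stands still between calls to the robot, and variables do not carry over. Pictures are saved under pics/ and viewed, about 8 in all and at most 12, crops included, and the job is handed in when it is done.

Besides the shell and the picture viewer there is one more tool, called after "Call:" as a command line: name --pt "numbers of a row" for each row, then --argument value for the rest. play_rows: Moves the arm, as the interface text tells. Its arguments: {"type":"object","properties":{"deltas":{"type":"array","items":{"type":"array","items":{"type":"number"}}},"squeeze":{"type":"number"}},"required":["deltas"]}

```bash
mkdir -p pics
cat > h.py <<'E'
import numpy as np, cv2
from rig import sensors, capture, order, ctrl
def save(c,n,crop=None,s=1):
    im=c["pixels"][:,:,::-1]
    if crop: im=im[crop[1]:crop[3],crop[0]:crop[2]]
    cv2.imwrite("pics/"+n,cv2.resize(im,None,fx=s,fy=s,interpolation=cv2.INTER_CUBIC))
def cloud(c):
    z=c["z_map"];v,u=np.indices(z.shape)
    p=np.stack([(u-c["cx"])/c["fx"]*z,(v-c["cy"])/c["fy"]*z,z],-1)
    return p@np.array(c["rotation"]).T+np.array(c["eye"])
E
python3 - <<'E'
from h import *
s=sensors.sense();print(s["eef_pos"],s["ee_rot"],s["time_s"])
for n in("top","side"):
    c=capture(n);save(c,n+"0.png");print(n,c["eye"],c["rotation"],c["fx"]);np.save(n+"0.npy",cloud(c))
E
```

```text
[ 146.46502452 -503.8808357   230.73590624] [-6.59087032e-04  9.90018305e-01  1.40937286e-01  5.69101469e-05] 0.0
top [464.48331109 277.99091979 921.51939218] [ 0.0342372  -0.70658403  0.70673455 -0.00964823] 366.89204383531694Traceback (most recent call last):
  File "<stdin>", line 4, in <module>
  File "h.py", line 10, in cloud
    return p@np.array(c["rotation"]).T+np.array(c["eye"])
           ~^~~~~~~~~~~~~~~~~~~~~~~~~~
ValueError: matmul: Input operand 1 has a mismatch in its core dimension 0, with gufunc signature (n?,k),(k,m?)->(n?,m?) (size 4 is different from 3)
```

```bash
python3 - <<'E'
t=open('h.py').read()
t=t.replace('np.array(c["rotation"]).T','R(c).T').replace('def cloud','''from scipy.spatial.transform import Rotation
def R(c):
    q=c["rotation"];return Rotation.from_quat([q[1],q[2],q[3],q[0]]).as_matrix()
def cloud''')
open('h.py','w').write(t)
E
python3 - <<'E'
from h import *
for n in("top","side"):
    c=capture(n);save(c,n+"0.png");print(n,c["eye"],R(c).round(3).tolist(),c["fx"]);p=cloud(c);np.save(n+"0.npy",p);print(p[200,320],p[300,400])
E
```

```text
top [464.48331109 277.99091979 921.51939218] [[0.001, -0.998, 0.062], [-0.999, 0.001, 0.035], [-0.035, -0.062, -0.997]] 366.89204383531694
[532.40530341 320.25846109   1.15149243] [ 161.20643808   15.25355179 -639.64015047]
side [-571.40411795  632.29046699  899.02368524] [[-0.29, -0.566, 0.772], [-0.957, 0.155, -0.246], [0.02, -0.81, -0.586]] 511.36667627222727
[606.31285462 251.98709751   0.83902874] [ 321.46067504   97.02139168 -180.6443353 ]
```

View pics/top0.png

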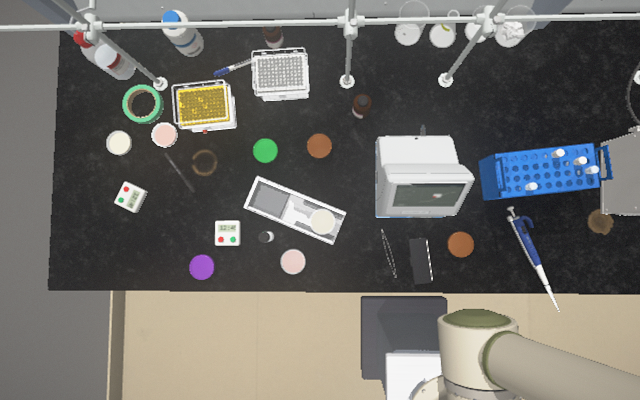

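View pics/side0.png

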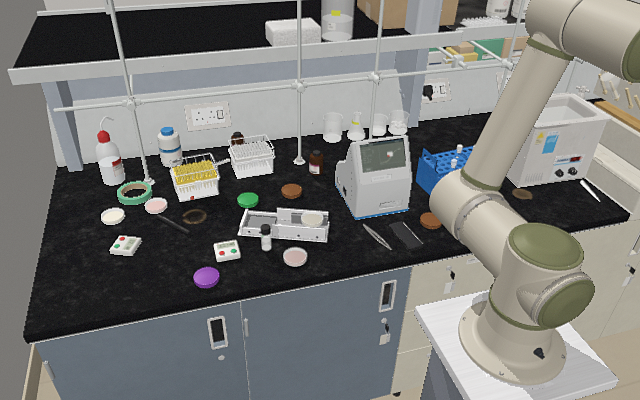

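The target is the pale dish at top-view (322,221): it lies on the turner's deck. The pale one at (118,143), the pink ones at (164,134) and (292,262), and the brown, green and purple discs are all off the turner. I'll measure and take one enlarged crop.

Run:
```python
from h import *
c=capture("top");save(c,"topc.png",(190,160,360,290),4.5)
p=cloud(c);im=c["pixels"].astype(int)
sub=np.zeros(p.shape[:2],bool);sub[170:255,235:352]=1
m=sub&(p[...,2]>8)&(p[...,2]<70)&(im.min(2)>70)
m=cv2.morphologyEx(m.astype(np.uint8),cv2.MORPH_OPEN,np.ones((2,2)))
n,l,st,ce=cv2.connectedComponentsWithStats(m);k=1+st[1:,4].argmax();print(st[k],ce[k])
q=p[l==k];print(np.percentile(q[:,2],[5,25,50,75,95]))
r=cv2.minAreaRect(q[:,:2].astype(np.float32));print(r)
# cheek-based: colour mask of bright body projected
b=sub&(im.min(2)>90)
b=cv2.morphologyEx(b.astype(np.uint8),cv2.MORPH_CLOSE,np.ones((5,5)))
n,l,st,ce=cv2.connectedComponentsWithStats(b);k=1+st[1:,4].argmax();print(st[k],cv2.minAreaRect(p[l==k][:,:2].astype(np.float32)))
# dish
hsv=cv2.cvtColor(c["pixels"],cv2.COLOR_RGB2HSV);print(c["pixels"][221,322],c["pixels"][205,290],p[221,322],p[190,262],p[205,290])
```

```text
[ 246  179   99   65 2324] [293.12521515 209.95697074]
[ 6.61410274 16.89548648 25.57564768 43.91370999 50.86962575]
((504.45819091796875, 382.3231201171875), (237.7166290283203, 80.48899841308594), 67.34931182861328)
[ 243  175  104   70 3562] ((508.893310546875, 386.05047607421875), (249.1613006591797, 91.56718444824219), 67.46774291992188)
[237 233 222] [244 244 244] [478.7795142  313.17660896  50.14513826] [556.76814288 464.86956602  14.0726002 ] [519.34278292 394.83776454  10.18709799]
```

View pics/topc.png

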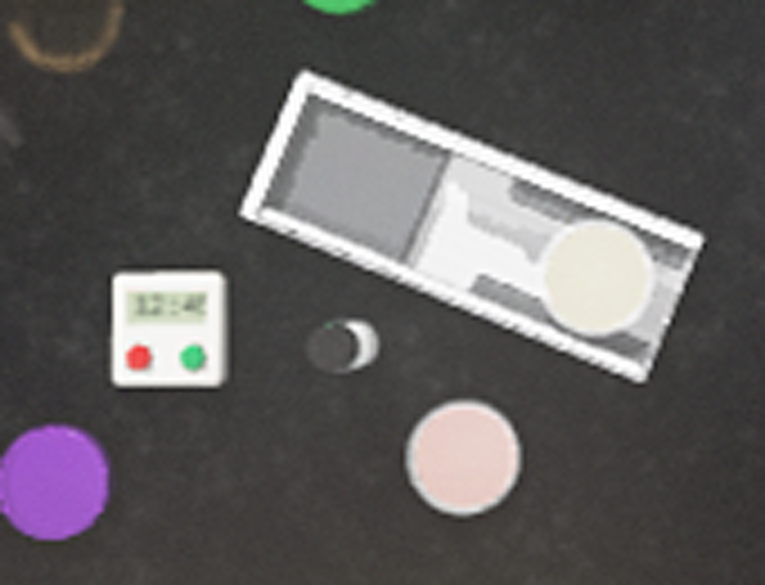

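The crop shows the target dish at crop (598,277), lying across the ledges at the turner's right end. The bed and end stop are at upper left, with stop corners at (303,72) and (242,215) and deck-end corners at (703,238) and (643,382). Next I cast rays at the known heights.

```bash
cat >> h.py <<'E'
def ray(c,u,v,z):
    d=R(c)@np.array([(u-c["cx"])/c["fx"],(v-c["cy"])/c["fy"],1]);e=np.array(c["eye"]);return e+d*(z-e[2])/d[2]
E
python3 - <<'E'
from h import *
c=capture("top")
f=lambda x,y,z:ray(c,190+x/4.5,160+y/4.5,z)
A,B=f(303,72,30),f(242,215,30);C,D=f(703,238,42),f(643,382,42)
print(A,B,C,D,np.linalg.norm(A-B),np.linalg.norm(C-D))
m1,m2=(A+B)/2,(C+D)/2
d=(m1-m2)[:2];print("len",np.linalg.norm(d),"yaw",np.degrees(np.arctan2(d[1],d[0])),"mid",(m1+m2)/2)
for a,b in((A,C),(B,D)):
    e=(a-b)[:2];print("edge yaw",np.degrees(np.arctan2(e[1],e[0])))
print("dish",f(598,277,49),"spare",f(463,458,15),"vial",f(333,347,74),"timer",f(168,328,20))
# dish by mask
im=cv2.cvtColor(c["pixels"],cv2.COLOR_RGB2HSV)[195:250,300:350]
m=((im[...,1]>8)&(im[...,1]<60)&(im[...,0]>15)&(im[...,0]<40)&(im[...,2]>150)).astype(np.uint8)
n,l,st,ce=cv2.connectedComponentsWithStats(m);k=1+st[1:,4].argmax();print(st[k],ray(c,ce[k][0]+300,ce[k][1]+195,49))
E
```

```text
[589.81893144 473.55704499  30.        ] [511.46204305 506.08664255  30.        ] [498.33668583 255.4767756   42.        ] [422.00086773 287.44717361  42.        ] 84.8408903504424 82.76027715215609
len 236.36023957679123 yaw 67.49460462567764 mid [505.40463201 380.64190919  36.        ]
edge yaw 67.24249309599755
edge yaw 67.74699042027508
dish [477.47932093 311.10626878  49.        ] spare [379.09794798 386.15520309  15.        ] vial [441.06633347 446.61277343  74.        ] timer [449.81687464 548.7623743   20.        ]
[ 11  15  23  23 404] [477.91044603 313.09807879  49.        ]
```

Run:
```python
from h import *
p=np.load("top0.npy").reshape(-1,3);ps=np.load("side0.npy").reshape(-1,3)
for q in(p,ps):
    k=q[(q[:,0]>400)&(q[:,0]<720)&(q[:,1]>-60)&(q[:,1]<230)&(q[:,2]>60)&(q[:,2]<400)];print(len(k),np.percentile(k,[1,50,99],axis=0).round())
c=capture("top")
for z,a in((16,(448,152)),(16,(408,262)),(16,(320,100)),(16,(268,205))):
    w=ray(c,190+a[0]/4.5,160+a[1]/4.5,z)[:2]-[505.4,380.6];t=np.radians(67.5);print(w@[np.cos(t),np.sin(t)],w@[-np.sin(t),np.cos(t)])
```

```text
6756 [[491.  19.  66.]
 [560. 105. 156.]
 [670. 182. 220.]]
3946 [[486.  22.  62.]
 [515. 120. 142.]
 [639. 186. 217.]]
29.56392675855959 -32.73103987121255
26.367433720072988 31.716294163665058
106.81417575186676 -32.277726994392076
110.62744447829606 32.477729299475534
```

Call:
play_rows --pt "0.37 0.92 0 0 0 -1 -1" --pt "0.37 0.92 0 0 0 -1 -1" --pt "0.37 0.92 0 0 0 -1 -1" --pt "0.37 0.92 0 0 0 -1 -1" --pt "0.37 0.92 0 0 0 -1 -1" --pt "0.37 0.92 0 0 0 -1 -1" --pt "0.37 0.92 0 0 0 -0.45 -1" --pt "0.37 0.92 0 0 0 0 -1"

```text
time_s: 0.97
eef_pos: [265.0, -208.0, 231.4]
ee_rot: [0.0, 0.98, -0.197, 0.0]
force: [2.1, -0.3, 0.2]
grip_width: 0.001
```

Call:
play_rows --pt "0.37 0.92 0 0 0 0 -1" --pt "0.37 0.92 0 0 0 0 -1" --pt "0.37 0.92 0 0 0 0 -1" --pt "0.37 0.92 0 0 0 0 -1" --pt "0.37 0.92 0 0 0 0 -1" --pt "0.37 0.92 0 0 0 0 -1" --pt "0.37 0.92 0 0 0 0 -1" --pt "0.37 0.92 0 0 0 0 -1"

```text
time_s: 1.63
eef_pos: [383.5, 86.9, 231.5]
ee_rot: [-0.0, 0.981, -0.195, 0.0]
force: [0.9, -0.5, 0.2]
grip_width: -0.003
```

Call:
play_rows --pt "0.36 0.88 0 0 0 0 -1" --pt "0.36 0.88 0 0 0 0 -1" --pt "0.36 0.88 0 0 0 0 -1" --pt "0.36 0.88 0 0 0 0 -1" --pt "0.36 0.82 -0.6 0 0 0 -1" --pt "0 0 -0.9 0 0 0 -1" --pt "0 0 -0.9 0 0 0 -1" --pt "0 0 0 0 0 0 -1"

```text
time_s: 2.3
eef_pos: [451.5, 256.6, 130.0]
ee_rot: [0.003, 0.981, -0.195, -0.005]
force: [-0.8, -0.1, -1.1]
grip_width: 0.003
```

Run:
```python
from h import *
s=sensors.sense();print(s["eef_pos"],s["ee_rot"])
c=capture("wrist");save(c,"w1.png");print(np.array(c["tool_from_camera"]).round(2).tolist())
```

```text
[451.5290504  256.55667783 130.0237645 ] [ 0.00274818  0.98085334 -0.19466049 -0.00514532]
[[0.0, -0.95, -0.32, 83.07], [1.0, 0.0, 0.0, -0.8], [-0.0, -0.32, 0.95, -142.34], [0.0, 0.0, 0.0, 1.0]]
```

View pics/w1.png

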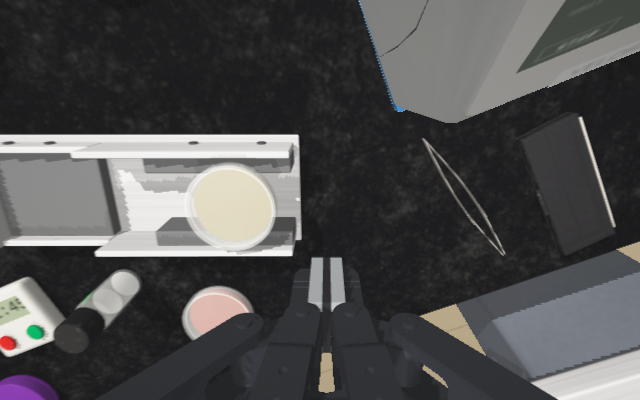

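The wrist view shows the dish at (231,207), the deck's near end at (298,136) to (295,255), and the shut fingertips at (326,262).

```bash
cat >> h.py <<'E'
def wcam(c,s):
    q=s["ee_rot"];T=np.eye(4);T[:3,:3]=Rotation.from_quat([q[1],q[2],q[3],q[0]]).as_matrix();T[:3,3]=s["eef_pos"]
    return T@np.array(c["tool_from_camera"])
def tf(w):
    t=np.radians(67.5);d=np.array(w)[:2]-[505.4,380.6];return np.array([d@[np.cos(t),np.sin(t)],d@[-np.sin(t),np.cos(t)]]).round(1)
def wray(c,M,u,v,z):
    d=M[:3,:3]@np.array([(u-c["cx"])/c["fx"],(v-c["cy"])/c["fy"],1]);e=M[:3,3];return e+d*(z-e[2])/d[2]
E
python3 - <<'E'
from h import *
s=sensors.sense();c=capture("wrist");M=wcam(c,s)
for n,u,v,z in(("dish",231,206,49),("c1",299,136,42),("c2",296,255,42),("wallL",108,156,16),("wallR",118,238,16)):print(n,tf(wray(c,M,u,v,z)))
print("tcp",tf(s["eef_pos"]))
E
```

```text
dish [-68.5  -2. ]
c1 [-115.9  -48.8]
c2 [-111.5   39.4]
wallL [ 29.6 -30. ]
wallR [35.2 37.4]
tcp [-134.3    0.8]
```

Call:
play_rows --pt "0 0 -0.8 0 0 0 -1" --pt "0 0 -0.8 0 0 0 -1" --pt "0 0 -0.9 0 0 0 -1" --pt "0 0 0 0 0 0 -1" --pt "0.1 0.23 0 0 0 0 -1" --pt "0.1 0.23 0 0 0 0 -1" --pt "0 0 0 0 0 0 -1"

```text
time_s: 2.98
eef_pos: [465.7, 277.6, 40.1]
ee_rot: [-0.002, 0.981, -0.195, 0.003]
force: [0.2, 0.1, 0.5]
grip_width: 0.001
```

Run:
```python
from h import *
s=sensors.sense();print(s["eef_pos"],s["ee_rot"],tf(s["eef_pos"]),s["force"])
```

```text
[465.65227983 277.57322826  40.05204448] [-0.00187476  0.98083202 -0.19482249  0.00303689] [-110.4   -2.7] [0.18321372 0.07087648 0.48285455]
```

Call:
play_rows --pt "-0.06 0.03 -0.25 0 0 0 -1" --pt "0.06 0.14 0 0 0 0 -1" --pt "0.06 0.14 0 0 0 0 -1" --pt "0.06 0.14 0 0 0 0 -1" --pt "0.06 0.14 0 0 0 0 -1" --pt "0.06 0.14 0 0 0 0 -1" --pt "0 0 0 0 0 0 -1"

```text
time_s: 3.57
eef_pos: [472.9, 305.8, 26.2]
ee_rot: [-0.0, 0.981, -0.195, 0.0]
force: [0.7, 0.1, 0.3]
grip_width: -0.003
```

```bash
cat > st.py <<'E'
from h import *
s=sensors.sense();print(s["eef_pos"],tf(s["eef_pos"]),"F",np.round(s["force"],1),s["time_s"])
c=capture("wrist");M=wcam(c,s)
im=cv2.cvtColor(c["pixels"],cv2.COLOR_RGB2HSV)
m=((im[...,1]>20)&(im[...,1]<70)&(im[...,0]>20)&(im[...,0]<35)&(im[...,2]>140)).astype(np.uint8);m[270:]=0
z=c["z_map"];v,u=np.indices(z.shape)
p=np.stack([(u-c["cx"])/c["fx"]*z,(v-c["cy"])/c["fy"]*z,z],-1)@M[:3,:3].T+M[:3,3]
t=np.radians(67.5);d=p[...,:2]-[505.4,380.6];X=d@[np.cos(t),np.sin(t)];Y=d@[-np.sin(t),np.cos(t)];Z=p[...,2]
n,l,st,ce=cv2.connectedComponentsWithStats(m)
for k in range(1,n):
    if st[k,4]>150:
        g=(l==k)&(z>0);print(st[k],ce[k].round(),[np.percentile(a[g],[3,50,97]).round(1).tolist() for a in(X,Y,Z)])
save(c,"last.png")
E
python3 st.py
```

```text
[472.90249847 305.78719361  26.24435022] [-81.6   1.4] F [0.7 0.1 0.3] 3.5667
[202 227  81  43 506] [249. 242.] [[-62.1, -52.3, -36.1], [-29.8, -24.7, -14.2], [43.1, 46.3, 48.6]]
[ 157  236  117   34 2961] [212. 255.] [[-56.0, -37.0, -18.6], [-26.4, -18.9, -13.4], [47.3, 48.3, 49.4]]
```

Call:
play_rows --pt "0.06 0.14 0 0 0 0 -1" --pt "0.06 0.14 0 0 0 0 -1" --pt "0.06 0.14 0 0 0 0 -1" --pt "0 0 0 0 0 0 -1"

```text
time_s: 3.95
eef_pos: [480.1, 322.5, 26.2]
ee_rot: [-0.0, 0.981, -0.195, 0.0]
force: [0.0, -0.9, -0.0]
grip_width: -0.002
```

```bash
sed -i 's/m\[270:\]=0/m[400:]=0/' st.py && python3 st.py
```

```text
[480.07488    322.5497245   26.18163261] [-63.3   1.2] F [ 0.  -0.9 -0. ] 3.95
[198 226  88  59 553] [251. 244.] [[-45.7, -35.0, -17.9], [-30.1, -24.6, -10.3], [43.2, 46.6, 48.8]]
[ 156  236  128  100 9292] [216. 283.] [[-42.3, -18.3, 1.7], [-25.2, -7.3, 11.9], [47.3, 48.3, 49.4]]
```

View pics/last.png

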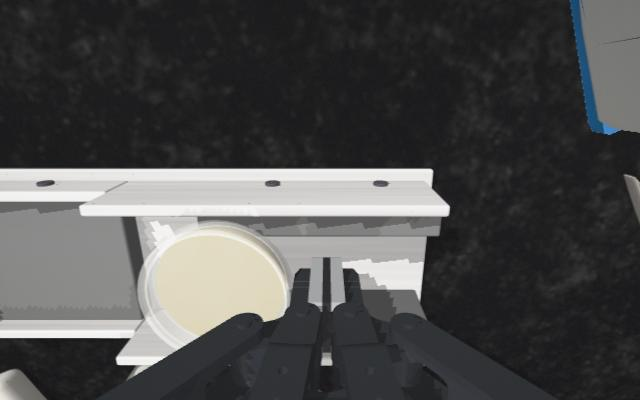

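The dish (216,283) is still flat, its centre about 4 mm short of the deck edge. I'll continue slowly.

Call:
play_rows --pt "0.03 0.07 0 0 0 0 -1" --pt "0.03 0.07 0 0 0 0 -1" --pt "0.03 0.07 0 0 0 0 -1" --pt "0 0 0 0 0 0 -1"

```text
time_s: 4.33
eef_pos: [483.4, 330.4, 26.2]
ee_rot: [-0.0, 0.981, -0.195, 0.0]
force: [0.1, -0.0, 0.2]
grip_width: 0.003
```

```bash
python3 st.py
```

```text
[483.43122527 330.37825087  26.15173277] [-54.8   1.1] F [ 0.1 -0.   0.2] 4.3333
[198 226  88  56 553] [252. 244.] [[-37.2, -26.7, -9.1], [-30.3, -24.9, -11.7], [43.4, 46.7, 49.0]]
[ 157  235  128  101 9278] [217. 283.] [[-34.0, -10.1, 10.0], [-25.4, -7.5, 11.4], [47.3, 48.3, 49.4]]
```

Call:
play_rows --pt "0.03 0.07 0 0 0 0 -1" --pt "0.03 0.07 0 0 0 0 -1" --pt "0 0 0 0 0 0 -1" --pt "0 0 0 0 0 0 -1"

```text
time_s: 4.72
eef_pos: [485.6, 335.7, 26.1]
ee_rot: [-0.0, 0.981, -0.195, 0.0]
force: [0.2, 0.1, -0.6]
grip_width: 0.004
```

```bash
python3 st.py
```

```text
[485.62260617 335.687341    26.05537329] [-49.1   1.1] F [ 0.2  0.1 -0.6] 4.7167
[ 201  218   51  105 1981] [225. 277.] [[-18.6, -10.8, -1.2], [-29.6, -12.4, -1.4], [39.2, 55.7, 62.1]]
```

The dish has tipped nose-down at about 50°. I'll push on gently.

Call:
play_rows --pt "0.03 0.07 0 0 0 0 -1" --pt "0.03 0.07 0 0 0 0 -1" --pt "0.03 0.07 0 0 0 0 -1" --pt "0.03 0.07 0 0 0 0 -1" --pt "0 0 0 0 0 0 -1"

```text
time_s: 5.18
eef_pos: [490.6, 347.3, 26.1]
ee_rot: [-0.0, 0.981, -0.195, 0.0]
force: [-0.0, -0.4, 1.1]
grip_width: -0.001
```

```bash
python3 st.py
python3 - <<'E'
from h import *
c=capture("side");save(c,"s2.png",(230,180,350,260),6)
E
```

```text
[490.60631225 347.28788363  26.0872097 ] [-36.4   0.9] F [-0.  -0.4  1.1] 5.1833
[ 231  218   51  104 1240] [265. 273.] [[-18.2, -14.2, -0.3], [-30.1, -12.8, -0.2], [38.2, 55.0, 61.2]]
[ 227  227   30   87 1310] [240. 276.] [[-9.7, -2.9, 3.9], [-27.5, -13.1, 0.8], [41.7, 52.0, 61.9]]
```

View pics/s2.png

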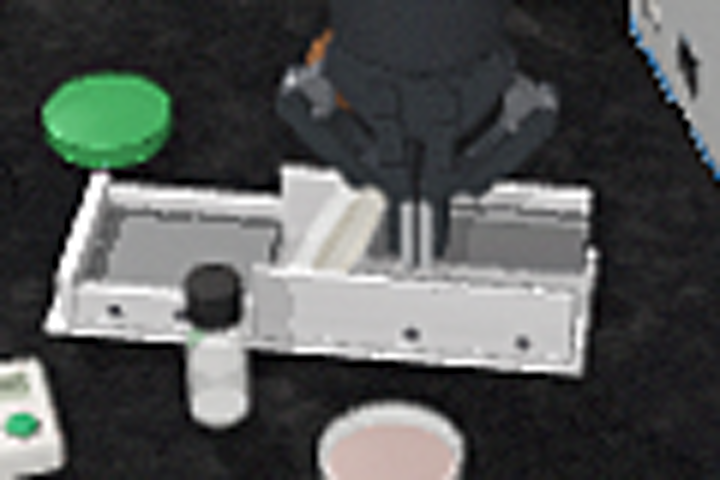

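The dish leans steeply nose-down in the slot with its upper edge against the fingers, as wanted. I'll raise the tips 12 mm, still well below its rear edge, and push on.

Call:
play_rows --pt "0 0 0.3 0 0 0 -1" --pt "0.03 0.07 0 0 0 0 -1" --pt "0.03 0.07 0 0 0 0 -1" --pt "0.03 0.07 0 0 0 0 -1" --pt "0.03 0.07 0 0 0 0 -1" --pt "0.03 0.07 0 0 0 0 -1" --pt "0.03 0.07 0 0 0 0 -1" --pt "0 0 0 0 0 0 -1"

```text
time_s: 5.95
eef_pos: [497.7, 364.0, 37.9]
ee_rot: [-0.0, 0.981, -0.195, -0.0]
force: [-0.0, -0.0, 0.3]
grip_width: 0.001
```

```bash
python3 st.py
```

```text
[497.70226334 364.01274091  37.89862587] [-18.3   0.8] F [-0.  -0.   0.3] 5.95
[262 211  21 109 663] [275. 262.] [[0.1, 2.2, 8.4], [-29.8, -16.1, 5.2], [39.0, 57.8, 64.1]]
```

Call:
play_rows --pt "0.03 0.07 0 0 0 0 -1" --pt "0.03 0.07 0 0 0 0 -1" --pt "0.03 0.07 0 0 0 0 -1" --pt "0.03 0.07 0 0 0 0 -1" --pt "0 0 0 0 0 0 -1"

```text
time_s: 6.42
eef_pos: [502.6, 375.3, 38.1]
ee_rot: [-0.0, 0.981, -0.195, 0.0]
force: [-0.3, -0.4, 0.3]
grip_width: -0.006
```

```bash
python3 st.py
python3 - <<'E'
from h import *
c=capture("side");save(c,"s3.png",(230,180,350,260),6)
E
```

```text
[502.60317224 375.25443414  38.11303528] [-6.   0.5] F [-0.3 -0.4  0.3] 6.4167
[280 211  12 106 984] [285. 262.] [[9.1, 11.3, 13.3], [-28.9, -16.6, 1.5], [39.2, 58.3, 64.3]]
```

View pics/s3.png

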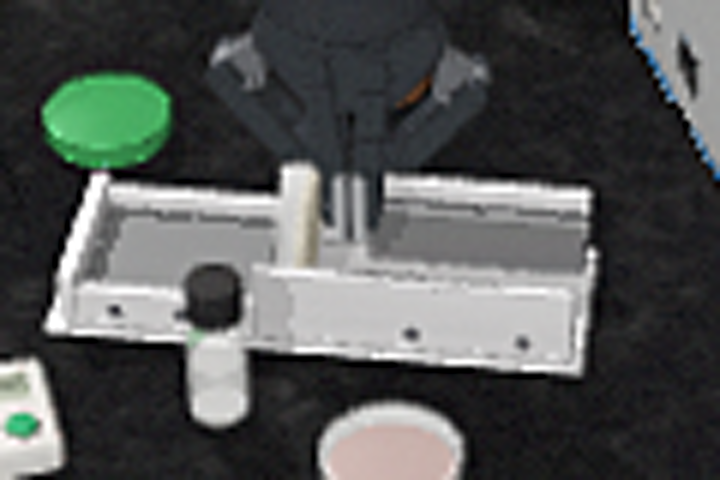

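The dish is practically upright at the wall. A few more millimetres should tip it over.

Call:
play_rows --pt "0.03 0.07 0 0 0 0 -1" --pt "0.03 0.07 0 0 0 0 -1" --pt "0.03 0.07 0 0 0 0 -1" --pt "0.03 0.07 0 0 0 0 -1" --pt "0 0 0 0 0 0 -1" --pt "0 0 0 0 0 0 -1"

```text
time_s: 7.02
eef_pos: [507.2, 386.1, 38.0]
ee_rot: [0.0, 0.981, -0.195, -0.0]
force: [0.2, -1.3, -0.0]
grip_width: -0.006
```

```bash
python3 st.py
```

```text
[507.18639638 386.0647596   38.01657827] [5.7 0.4] F [ 0.2 -1.3 -0. ] 7.0167
[ 256  212   40  110 1584] [270. 268.] [[23.1, 29.0, 33.0], [-28.6, -14.0, 5.5], [40.1, 59.6, 64.9]]
```

Call:
play_rows --pt "0.03 0.07 0 0 0 0 -1" --pt "0.03 0.07 0 0 0 0 -1" --pt "0 0 0 0 0 0 -1" --pt "0 0 0 0 0 0 -1"

```text
time_s: 7.4
eef_pos: [509.6, 391.7, 38.1]
ee_rot: [-0.0, 0.981, -0.195, 0.0]
force: [0.6, 0.2, -0.3]
grip_width: 0.005
```

```bash
python3 st.py
python3 - <<'E'
from h import *
c=capture("side");save(c,"s4.png",(230,180,350,260),6)
E
```

```text
[509.61788451 391.67187337  38.088716  ] [11.8  0.3] F [ 0.6  0.2 -0.3] 7.4
[ 209  206  114  104 8319] [262. 255.] [[20.1, 43.3, 65.1], [-26.7, -5.6, 21.4], [29.3, 30.4, 31.4]]
```

View pics/s4.png

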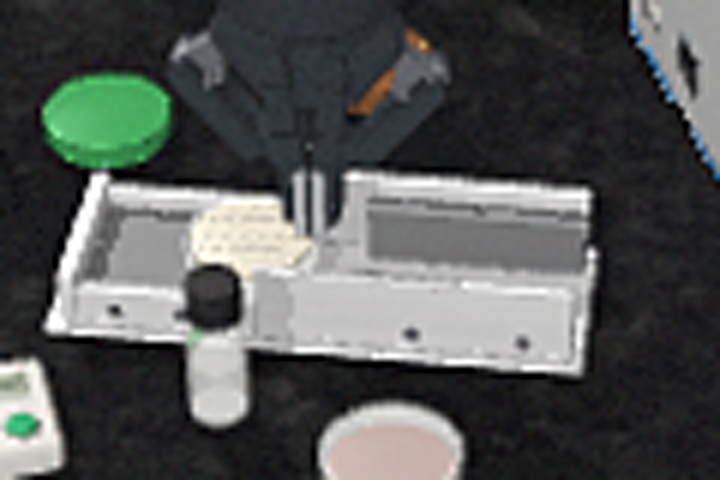

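The dish has flipped and lies flat with its top at z≈30, centre x≈43. I'll back off 26 mm, lower the tips to z≈22, then push home.

Call:
play_rows --pt "-0.12 -0.3 0 0 0 0 -1" --pt "-0.12 -0.3 0 0 0 0 -1" --pt "0 0 0 0 0 0 -1" --pt "0 0 -0.2 0 0 0 -1" --pt "0 0 -0.2 0 0 0 -1" --pt "0 0 0 0 0 0 -1"

```text
time_s: 8.0
eef_pos: [499.2, 367.5, 19.9]
ee_rot: [0.001, 0.981, -0.195, -0.001]
force: [0.5, 0.8, -0.3]
grip_width: 0.001
```

Call:
play_rows --pt "0.06 0.14 0 0 0 0 -1" --pt "0.06 0.14 0 0 0 0 -1" --pt "0.06 0.14 0 0 0 0 -1" --pt "0.06 0.14 0 0 0 0 -1" --pt "0.06 0.14 0 0 0 0 -1" --pt "0 0 0 0 0 0 -1"

```text
time_s: 8.5
eef_pos: [512.4, 396.7, 22.2]
ee_rot: [-0.0, 0.981, -0.195, 0.0]
force: [0.5, -0.2, -0.5]
grip_width: -0.001
```

```bash
python3 st.py
```

```text
[512.40292765 396.73406145  22.19244829] [17.6 -0.3] F [ 0.5 -0.2 -0.5] 8.5
[  166   220   125   108 10307] [228. 272.] [[37.4, 61.5, 84.8], [-27.0, -5.3, 17.2], [29.2, 30.3, 31.4]]
```

Call:
play_rows --pt "0.05 0.11 0 0 0 0 -1" --pt "0.05 0.11 0 0 0 0 -1" --pt "0.03 0.05 0 0 0 0 -1" --pt "0 0 0 0 0 0 -1"

```text
time_s: 8.88
eef_pos: [517.5, 406.8, 22.1]
ee_rot: [-0.0, 0.981, -0.195, 0.0]
force: [0.7, 0.4, 1.0]
grip_width: -0.001
```

Call:
play_rows --pt "0.02 0.04 0 0 0 0 -1" --pt "0 0 0 0 0 0 -1"

```text
time_s: 9.05
eef_pos: [518.1, 408.0, 22.1]
ee_rot: [-0.0, 0.981, -0.195, 0.0]
force: [-1.3, -0.2, 0.0]
grip_width: 0.001
```

```bash
python3 st.py
```

```text
[518.08244068 408.03333468  22.09090299] [30.2 -1.2] F [-1.3 -0.2  0. ] 9.05
[  167   221   125   108 10182] [228. 273.] [[49.7, 74.0, 97.1], [-27.4, -5.9, 16.5], [29.2, 30.3, 31.4]]
```

Centre is about 74–75. I'll continue in 1 mm steps until there is a clear contact force.

Call:
play_rows --pt "0 0.025 0 0 0 0 -1" --pt "0.01 0.025 0 0 0 0 -1" --pt "0 0 0 0 0 0 -1"

```text
time_s: 9.35
eef_pos: [518.4, 410.0, 22.1]
ee_rot: [-0.0, 0.981, -0.195, 0.0]
force: [0.2, -0.5, 0.2]
grip_width: 0.003
```

Call:
play_rows --pt "0.01 0.025 0 0 0 0 -1" --pt "0 0 0 0 0 0 -1"

```text
time_s: 9.52
eef_pos: [518.8, 411.1, 22.1]
ee_rot: [-0.0, 0.981, -0.195, 0.0]
force: [0.0, -0.5, -0.0]
grip_width: -0.0
```

Call:
play_rows --pt "0.01 0.025 0 0 0 0 -1" --pt "0 0 0 0 0 0 -1"

```text
time_s: 9.68
eef_pos: [519.3, 412.1, 22.1]
ee_rot: [-0.0, 0.981, -0.195, 0.0]
force: [-0.5, 0.1, 0.4]
grip_width: -0.005
```

Call:
play_rows --pt "0.01 0.025 0 0 0 0 -1" --pt "0 0 0 0 0 0 -1"

```text
time_s: 9.85
eef_pos: [519.6, 413.1, 22.1]
ee_rot: [-0.0, 0.981, -0.195, 0.0]
force: [-0.0, -0.2, -1.1]
grip_width: -0.0
```

```bash
python3 st.py
```

```text
[519.64408159 413.0673918   22.11112601] [35.4 -0.7] F [-0.  -0.2 -1.1] 9.85
[  167   220   125   108 10239] [228. 273.] [[55.0, 79.1, 102.3], [-27.2, -5.6, 16.8], [29.2, 30.3, 31.4]]
```

View pics/last.png

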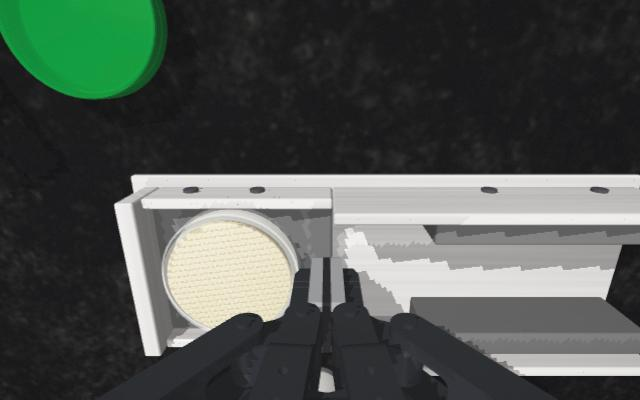

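The dish rim (162,268) is very near the stop face (about 157,268), but there's no contact force yet. Continuing.

Call:
play_rows --pt "0.01 0.025 0 0 0 0 -1" --pt "0 0 0 0 0 0 -1"

```text
time_s: 10.07
eef_pos: [520.1, 414.1, 22.1]
ee_rot: [-0.0, 0.981, -0.195, 0.0]
force: [1.0, -0.5, -0.0]
grip_width: -0.003
```

Call:
play_rows --pt "0.01 0.025 0 0 0 0 -1" --pt "0 0 0 0 0 0 -1"

```text
time_s: 10.23
eef_pos: [520.4, 415.1, 22.1]
ee_rot: [-0.0, 0.981, -0.195, 0.0]
force: [-0.2, -0.7, 0.5]
grip_width: -0.003
```

Call:
play_rows --pt "0.01 0.025 0 0 0 0 -1" --pt "0 0 0 0 0 0 -1"

```text
time_s: 10.4
eef_pos: [520.8, 416.1, 22.1]
ee_rot: [-0.0, 0.981, -0.195, 0.0]
force: [-0.0, -0.3, 0.0]
grip_width: -0.002
```

Call:
play_rows --pt "0.01 0.025 0 0 0 0 -1" --pt "0 0 0 0 0 0 -1"

```text
time_s: 10.57
eef_pos: [521.3, 417.1, 22.1]
ee_rot: [-0.0, 0.981, -0.195, 0.0]
force: [0.4, -0.6, -0.2]
grip_width: -0.001
```

Call:
play_rows --pt "0.01 0.025 0 0 0 0 -1" --pt "0 0 0 0 0 0 -1"

```text
time_s: 10.73
eef_pos: [521.6, 418.0, 22.1]
ee_rot: [0.0, 0.981, -0.195, -0.0]
force: [-0.3, -0.5, -0.2]
grip_width: -0.003
```

```bash
python3 st.py
```

```text
[521.59902949 417.98261479  22.05710192] [40.7 -0.7] F [-0.3 -0.5 -0.2] 10.7333
[  167   220   125   108 10254] [229. 273.] [[60.1, 84.3, 107.5], [-27.2, -5.6, 16.8], [29.2, 30.3, 31.4]]
```

```bash
cat >> st.py <<'E'
for v0 in(255,268,280):
    for uu in range(130,176,3): print((uu,X[v0,uu].round(1),Z[v0,uu].round(1)),end=" ")
    print()
save(c,"stop.png",(90,180,340,360),3)
E
python3 st.py
```

```text
[521.6058009  417.97848268  22.09065328] [40.7 -0.7] F [0.1 0.1 0.6] 10.7833
[  167   220   125   108 10255] [229. 273.] [[60.1, 84.3, 107.6], [-27.1, -5.6, 16.8], [29.2, 30.3, 31.4]]
(130, np.float64(145.0), np.float64(-1.2)) (133, np.float64(142.8), np.float64(-0.3)) (136, np.float64(141.0), np.float64(0.1)) (139, np.float64(122.0), np.float64(29.4)) (142, np.float64(120.6), np.float64(29.6)) (145, np.float64(119.3), np.float64(29.7)) (148, np.float64(118.1), np.float64(29.5)) (151, np.float64(117.0), np.float64(29.2)) (154, np.float64(115.4), np.float64(29.7)) (157, np.float64(115.4), np.float64(27.3)) (160, np.float64(115.1), np.float64(25.3)) (163, np.float64(115.6), np.float64(21.8)) (166, np.float64(112.1), np.float64(26.1)) (169, np.float64(108.5), np.float64(30.6)) (172, np.float64(107.1), np.float64(30.8)) (175, np.float64(105.5), np.float64(31.5)) 
(130, np.float64(146.4), np.float64(-1.3)) (133, np.float64(144.6), np.float64(-0.9)) (136, np.float64(142.6), np.float64(-0.3)) (139, np.float64(140.7), np.float64(0.2)) (142, np.float64(121.7), np.float64(29.5)) (145, np.float
[... 444 characters left out ...]
float64(30.2)) 
(130, np.float64(146.5), np.float64(0.6)) (133, np.float64(144.6), np.float64(1.2)) (136, np.float64(143.6), np.float64(0.2)) (139, np.float64(142.6), np.float64(-0.7)) (142, np.float64(122.7), np.float64(29.5)) (145, np.float64(121.8), np.float64(28.9)) (148, np.float64(119.8), np.float64(30.0)) (151, np.float64(118.0), np.float64(30.9)) (154, np.float64(117.8), np.float64(28.9)) (157, np.float64(116.1), np.float64(29.5)) (160, np.float64(115.2), np.float64(28.7)) (163, np.float64(114.4), np.float64(27.7)) (166, np.float64(111.4), np.float64(30.9)) (169, np.float64(110.3), np.float64(30.5)) (172, np.float64(109.2), np.float64(30.1)) (175, np.float64(107.6), np.float64(30.6))
```

View pics/stop.png

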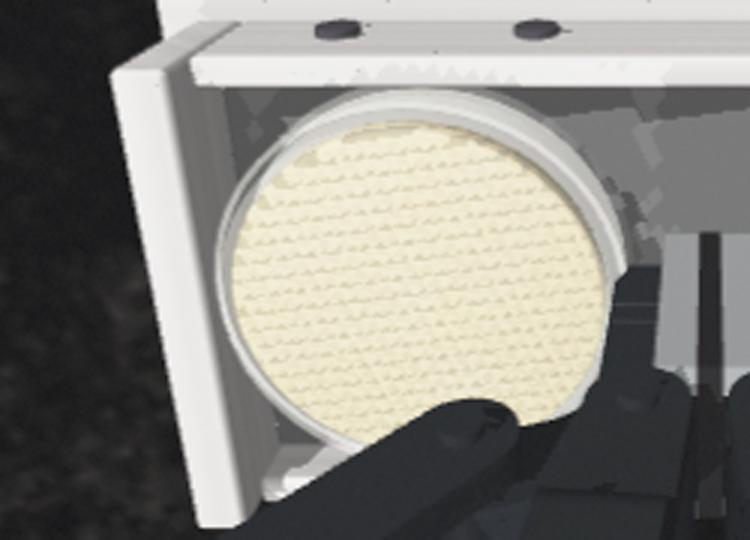

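In this view the stop face is at x≈115 and the dish rim at about 112, so roughly 2–3 mm remain.

Call:
play_rows --pt "0.01 0.025 0 0 0 0 -1" --pt "0.01 0.025 0 0 0 0 -1" --pt "0 0 0 0 0 0 -1"

```text
time_s: 11.08
eef_pos: [521.9, 418.7, 21.9]
ee_rot: [0.002, 0.981, -0.195, -0.001]
force: [-2.9, -8.3, 3.1]
grip_width: 0.0
```

Call:
play_rows --pt "0.01 0.02 0 0 0 0 -1" --pt "0 0 0 0 0 0 -1"

```text
time_s: 11.25
eef_pos: [522.0, 418.9, 21.8]
ee_rot: [0.003, 0.981, -0.195, -0.001]
force: [-6.9, -11.9, 4.9]
grip_width: -0.0
```

```bash
python3 st.py | head -2
```

```text
[521.99214893 418.86057946  21.79938002] [41.7 -0.7] F [ -6.9 -11.9   4.9] 11.25
[  168   221   126   107 10258] [230. 273.] [[60.3, 84.4, 107.6], [-27.1, -5.7, 16.4], [29.2, 30.3, 31.4]]
```

The dish is seated against the stop, with about 14 N of contact force and no further motion. I'll back off and rise clear.

Call:
play_rows --pt "-0.1 -0.25 0 0 0 0 -1" --pt "-0.2 -0.5 0 0 0 0 -1" --pt "0 0 0 0 0 0 -1" --pt "0 0 0.8 0 0 0 -1" --pt "0 0 0.9 0 0 0 -1" --pt "0 0 0.9 0 0 0 -1" --pt "0 0 0 0 0 0 -1" --pt "0 0 0 0 0 0 -1"

```text
time_s: 11.97
eef_pos: [511.8, 391.6, 128.5]
ee_rot: [-0.002, 0.981, -0.195, 0.002]
force: [-0.1, 0.3, -0.1]
grip_width: 0.002
```

```bash
python3 st.py | head -3
python3 - <<'E'
from h import *
c=capture("top");save(c,"end.png",(190,160,360,290),4.5)
E
```

```text
[511.81929377 391.62612544 128.51727479] [12.6 -1.7] F [-0.1  0.3 -0.1] 11.9667
[ 193  167   76   72 4252] [231. 203.] [[59.4, 83.1, 107.2], [-25.8, -2.8, 21.7], [29.1, 30.3, 31.5]]
(130, np.float64(183.7), np.float64(-0.4)) (133, np.float64(181.1), np.float64(-0.4)) (136, np.float64(177.7), np.float64(1.0)) (139, np.float64(176.3), np.float64(-1.1)) (142, np.float64(173.6), np.float64(-1.0)) (145, np.float64(170.8), np.float64(-0.6)) (148, np.float64(168.8), np.float64(-1.7)) (151, np.float64(165.4), np.float64(-0.2)) (154, np.float64(163.0), np.float64(-0.6)) (157, np.float64(159.6), np.float64(0.8)) (160, np.float64(157.0), np.float64(0.8)) (163, np.float64(155.2), np.float64(-0.7)) (166, np.float64(152.5), np.float64(-0.6)) (169, np.float64(150.2), np.float64(-1.1)) (172, np.float64(147.1), np.float64(-0.1)) (175, np.float64(144.3), np.float64(0.3))
```

View pics/last.png

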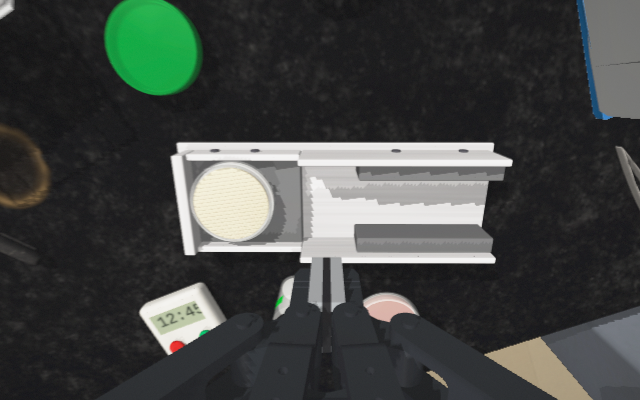

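The dish (231,203) lies flat at the stop, its textured underside up. The fingers are clear and nothing beside the turner has shifted.

```bash
python3 -c "
from rig import order
print(order.finish_job())"
```

```text
the job is handed in; nothing more can be done
None
```

I handed the job in after about 12 s of the 35 s allowed. The dish lies upside down on the lower bed, pushed up against the end stop. The hand-in gives no verdict.

**What I did:** With the fingers shut and the tips down in the trough, I pushed the dish off the ledges. Its front dropped into the slot, and pushing on stood it upright against the wall and flipped it onto the bed. I then backed off, lowered the tips and pushed it to the stop. The push at the stop was about 14 N, with no further movement, and then I withdrew upwards.

**Last checks:**
- **Dish:** It is flat, with its top at z≈30 mm (31 expected) and its textured underside up. The rim is at the stop.
- **Robot:** The fingers are clear, at z≈128 mm, and the measured force is about 0.
- **Bystanders:** The spare dish, vial and timer look undisturbed in the wrist view. They were partly hidden by the gripper, and I did not re-measure them.

**One disagreement:** The wrist camera placed the stop about 7 mm further along the turner than the top camera did. I therefore relied on the rise in contact force to tell that the dish was home.

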